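# Find the trolley caster with the worn axle bush

## Robot

A 6-joint arm with a two-finger parallel gripper is mounted at the origin on the work surface. World frame = base frame: x ahead of the robot, y to its left, z up, the work surface at z = 0. Lengths are in m, angles in rad, forces in N, time in s.
With the tool pointing down it reaches from about 0.425 to 0.925 m from the base axis. Payload 12.5 kg.
Tool frame: the origin (TCP) lies at the very end of the fingers, on their centre line; the grasp point (between the pads) lies 19 mm behind it (bot.grip_depth is the distance from the TCP to the grasp point, in m); z points along the fingers, y is the line along which they close (so a half turn about z gives the same grasp; the last joint's range is limited). The gripper opens to 85 mm and grips with 20 to 120 N. Pads are 22 mm wide; open, the fingers measure 114 mm over their backs; the gripper's body (76 mm by 85 mm) begins 54 mm behind the grasp point. The pads swing forward as they close: fully open they stand 13 mm farther back than shut.
Start: joints at [1.167, 0.491, 1.559, -0, 1.092, -0.106], TCP at [0.183, 0.598, 0.231] pointing down, gripper open.
Joint ranges: [-3.1, 3.1], [-0.84, 2.19], [0.05, 2.79], [-1.13, 4.28], [0.06, 2.93], [-2.69, 2.69]. Speed limits (rad/s): [2.22, 2.22, 2.79, 3.14, 3.14, 3.14].

## Interface

Orientations are given as a unit quaternion [w, x, y, z].
In Python, from cell import status, viewer, sign_off, spotter, bot gives the robot as it stands.
- The arm moves only by the tool play_rows, never from a script. Its argument "plan" is a list of rows, each an object of numbers: "dx", "dy", "dz": the shift along the world's x, y, z in mm; "wx", "wy", "wz": the turn, a rotation vector about the world's x, y, z in rad. A call has 1 to 5 rows; each row shifts and turns the commanded pose from where the row before left it; what a row does not reach is not made up. A row lasts 1/10 s, in which the tool goes at most 50 mm and 8.59 degrees, less where a joint would pass 70% of its speed; a pose out of reach is approached as far as the arm can. A call is refused whole if a number of a shift passes 50 or a number of a turn 0.15, either way. A call with a gripper value outside its range is refused whole. "grip" is the closure, from 0 (fully open) to 1 (shut), set as the call begins (left out, the last holds). The fingers move at their own pace and stop on an object; the grip force is fixed at half the most. Time passes only in rows, so rows that do not move let the fingers close. It gives the time, the measured TCP pose, the force, the opening and the grip force at its end, in the units of the state.
- status.get_obs(): the state, without advancing time (a new reading comes with each control period).
- viewer.grab_frame(name): name is "scene" or "top" or "wrist"; returns a dict with "color" (420x560x3 uint8, red, green, blue), "K" (3x3 intrinsics, pixels), "R" (3x3) and "t" (3): a world point X has camera coordinates R X + t. Camera axes: x right, y down, z forward; pixel columns grow to the right and rows downward; lengths in m; the calibration is good to about 2 mm. A picture is of the moment at which its call begins. There is no depth.
- sign_off(): hands the job in; it is judged then, once.
Trained networks look in the newest picture that a camera, given by its name, has taken for a name from the list of things; names that differ only in an ending like _2 or _b are one class to them, and where a whole thing is asked for, a point or a joint stands for the part that bears it (a point fixed in the world has none). Each returns a list of dicts, best first, with "confidence" (0 to 1); they miss things now and then, are a little off and sometimes report something else, mostly with a low value. They report only what shows in the picture. A call takes as long as a camera call. They do not tell look-alikes from the thing itself.
- spotter.find_in(name, camera): "extent" ([left, top, width, height] in pixels, round what is visible of it).
- spotter.spot_point(name, camera): "at" ([column, row] in pixels: a listed point, or the origin of a listed thing).
The state is a dict: "time_s": time; "joint_positions": joint angles; "qvel": joint speeds; "tau": joint torques, N m; "ee_pos": TCP position; "tcp_rot": TCP orientation; "wrist_force": force on the tool from outside, world axes, zero at the start; "moment": the same for the moment, N m; "width": finger opening in m; "grip_force": force on a finger pad.
Only numpy, scipy, OpenCV 4.12 (cv2) and the standard library are available. Lean on these libraries where they do the work, as an engineer would, in place of code of your own. Each camera call takes 0.05 s, during which the arm holds its last target. There are 200 camera calls.

## Task

One of the three casters on the upturned trolley base has a worn axle bush. Rock the wheels gently side to side, never pressing one harder than 25 N, to find the one with play; hold that wheel against its stop with a steady push of at least 3 N for a moment, first on the robot's left, then on the right, and leave it leaning to the right. Then slip the new steel bush fully down over the stud in front of that caster and let go, leaving the other things on the counter where they are.

Things in the scene. Friction and masses are not known exactly. Their poses are not given: they have to be found in the camera images.
- base_plate: upturned wheel base of a serving trolley, fixed: aluminium plate 190 x 320 x 12 mm (x -130..+60, y -160..+160 mm) with three casters in a row, wheels up, at x 0, y +110, 0, -110 mm. Origin on the counter below the middle axle; z up, x away from the robot, y along the row to the robot's left (plate turned up to 0.25 rad either way)
- wheel_left (a joint): lean of the left wheel about its axle's centre, rad: 0 upright, positive = top leans to plate +y (robot's left), negative = right. A sound wheel gives about 0.02 (to 0.05 pressed hard), the worn one about 0.17 each way, then a hard stop. Drag (0.035 N m, 1 to 2 N at the rim) keeps a wheel where left; wheels do not roll. Meet the stop at 10 to 15 mm/s
- wheel_left_top (a point): top of the left wheel's rim, mid-width, 117 mm above the counter: black wheel 100 mm across, 24 mm thick, flat sides facing plate +y and -y, axle along y at 67 mm height. Below it a steel housing 114 x 57 mm (x, y), 46 mm high, with two cheeks (32 mm in x, outsides 50 mm apart in y) to 78 mm height
- stud_left (a point): foot of the left caster's stud, on the plate's top, 12 mm above the counter: an upright dark steel pin 10 mm diameter, 22 mm tall with a tapered tip, 100 mm from the caster's axle towards the robot
- wheel_middle (a joint): lean of the middle wheel about its axle's centre, rad: 0 upright, positive = top leans to plate +y (robot's left), negative = right. A sound wheel gives about 0.02 (to 0.05 pressed hard), the worn one about 0.17 each way, then a hard stop. Drag (0.035 N m, 1 to 2 N at the rim) keeps a wheel where left; wheels do not roll. Meet the stop at 10 to 15 mm/s
- wheel_middle_top (a point): top of the middle wheel's rim, mid-width, 117 mm above the counter: black wheel 100 mm across, 24 mm thick, flat sides facing plate +y and -y, axle along y at 67 mm height. Below it a steel housing 114 x 57 mm (x, y), 46 mm high, with two cheeks (32 mm in x, outsides 50 mm apart in y) to 78 mm height
- stud_middle (a point): foot of the middle caster's stud, on the plate's top, 12 mm above the counter: an upright dark steel pin 10 mm diameter, 22 mm tall with a tapered tip, 100 mm from the caster's axle towards the robot
- wheel_right (a joint): lean of the right wheel about its axle's centre, rad: 0 upright, positive = top leans to plate +y (robot's left), negative = right. A sound wheel gives about 0.02 (to 0.05 pressed hard), the worn one about 0.17 each way, then a hard stop. Drag (0.035 N m, 1 to 2 N at the rim) keeps a wheel where left; wheels do not roll. Meet the stop at 10 to 15 mm/s
- wheel_right_top (a point): top of the right wheel's rim, mid-width, 117 mm above the counter: black wheel 100 mm across, 24 mm thick, flat sides facing plate +y and -y, axle along y at 67 mm height. Below it a steel housing 114 x 57 mm (x, y), 46 mm high, with two cheeks (32 mm in x, outsides 50 mm apart in y) to 78 mm height
- stud_right (a point): foot of the right caster's stud, on the plate's top, 12 mm above the counter: an upright dark steel pin 10 mm diameter, 22 mm tall with a tapered tip, 100 mm from the caster's axle towards the robot
- new_bush: the new bush: thick steel ring lying flat on the counter, 34 mm outside diameter, 16 mm bore, 16 mm high, about 60 g; origin at the centre of its underside, z is its bore axis
- jar_ring: bystander: thin steel jar ring lying flat, 72 mm outside, 60 mm inside, 12 mm high (much larger than the new bush); origin at the centre of its underside
- screwdriver: bystander: screwdriver with black handle lying on the counter; leave it
- spoon: bystander: spoon with wooden handle lying on the counter; leave it
- pepper_mill: bystander: wooden pepper mill, 115 mm tall, 52 mm across; origin at its foot
- salt_shaker: bystander: clay-brown salt shaker, 82 mm tall, 50 mm across; origin at its foot
- mug: bystander: white mug, 95 mm tall, 80 mm across; origin at its foot
Not all that is in view belongs to the job. What is shaped like the new_bush but blue or red is not meant.

How it is judged:
By the outcome, as a careful person would: the job done as asked, in the order asked, and still so for the second after the job is handed in, with the robot touching nothing.
It also fails if it takes over 72 s, if anything falls off the work surface, if the arm or the gripper's body presses on something with over 40 N, if the wrist force passes 120 N, or if a joint passes its speed limit or range.

## Working session

There is one attempt and no reset: what is moved stays moved. The work goes in short steps, Python scripts to look and compute and a tool call to move; the robot and the scene stay as the last step left them, time stands still between calls to the robot, and variables do not carry over. Pictures are saved under pics/ and viewed, at most 10 in all, crops included, and the job is handed in when it is done.

Besides the shell and the picture viewer there is one more tool, called after "Request:" as name(argument=value, ...), one argument or row to a line, values as JSON. play_rows: Moves the arm, as the interface text tells. Its arguments: {"type":"object","properties":{"plan":{"type":"array"},"grip":{"type":"number"}},"required":["plan"]}

```bash
mkdir -p pics; ls; cat > h.py <<'E'
import numpy as np,cv2
from cell import status,viewer,sign_off,spotter,bot
def grab(cam,fn=None):
    f=viewer.grab_frame(cam)
    if fn: cv2.imwrite('pics/'+fn,f['color'][:,:,::-1])
    return f
def ray(f,uv,z):
    K,R,t=map(np.array,(f['K'],f['R'],f['t']))
    c=-R.T@t; d=R.T@np.linalg.inv(K)@np.array([uv[0],uv[1],1.])
    return c+d*(z-c[2])/d[2]
def proj(f,X):
    p=np.array(f['K'])@(np.array(f['R'])@np.array(X)+np.array(f['t'])); return p[:2]/p[2]
E
python3 - <<'E'
from h import *
im=[]
for c in ('top','scene'):
    f=grab(c); im.append(f['color'])
    print(c,'cam',np.round(-np.array(f['R']).T@f['t'],3))
    for n,z in [('wheel_left_top',.117),('wheel_middle_top',.117),('wheel_right_top',.117),('stud_left',.012),('stud_middle',.012),('stud_right',.012),('new_bush',0),('jar_ring',0),('base_plate',0),('pepper_mill',0),('salt_shaker',0),('mug',0),('screwdriver',0),('spoon',0)]:
        for r in spotter.spot_point(n,c)[:4]:
            print(n,np.round(r['at'],1),round(r['confidence'],2),np.round(ray(f,r['at'],z)[:2],4))
for c,i in zip(('top','scene'),im): cv2.imwrite(f'pics/{c}0.png',cv2.resize(i,(800,600),interpolation=cv2.INTER_CUBIC)[:,:,::-1])
print(status.get_obs())
E
```

```text
pics
top cam [0.406 0.036 1.13 ]
wheel_left_top [217.1 218.2] 0.56 [0.5713 0.189 ]
wheel_middle_top [262.7 214. ] 0.95 [0.5807 0.0756]
wheel_middle_top [214.9 222. ] 0.28 [0.5618 0.1943]
wheel_middle_top [428.4 259. ] 0.2 [ 0.4643 -0.3308]
stud_left [231.7 264.8] 0.66 [0.4611 0.1634]
stud_middle [270.8 255. ] 0.92 [0.4861 0.0582]
stud_right [308.2 246. ] 0.84 [ 0.5093 -0.0436]
new_bush [429.7 283.1] 0.7 [ 0.4061 -0.3718]
new_bush [427.7 257.5] 0.53 [ 0.4752 -0.3716]
new_bush [427.2 231.3] 0.53 [ 0.5474 -0.3757]
new_bush [270.4 255.7] 0.18 [0.4851 0.0595]
jar_ring [391.6 298.8] 0.5 [ 0.3658 -0.2657]
base_plate [265.  221.6] 0.89 [0.5795 0.0739]
pepper_mill [165.7 199.3] 0.81 [0.6454 0.3508]
salt_shaker [145.  234.8] 0.56 [0.5463 0.4035]
mug [295.  145.2] 0.86 [ 0.8006 -0.0132]
screwdriver [426.4 192.5] 0.8 [ 0.6577 -0.3818]
screwdriver [296.1 145.7] 0.67 [ 0.799  -0.0163]
spoon [391.6 298.6] 0.7 [ 0.3664 -0.2657]
spoon [168.5 293.8] 0.66 [0.3866 0.3331]
scene cam [0.918 0.672 1.032]
wheel_left_top [321.2 260.1] 0.96 [0.5719 0.1893]
wheel_left_top [292.9 254.7] 0.72 [0.6229 0.149 ]
whe
[... 939 characters left out ...]
383 0.0078]
{'time_s': 1.5, 'joint_positions': array([ 1.16739691e+00,  4.90883933e-01,  1.55886384e+00, -2.91156702e-06,
        1.09172745e+00, -1.05623031e-01]), 'qvel': array([-0.00043206, -0.00050948,  0.00089155,  0.00082553,  0.00210124,
       -0.00066762]), 'tau': array([-5.46472147e-04, -6.18267059e+01, -2.61845183e+01, -7.58844908e-05,
        3.51338113e-04,  3.45923183e-05]), 'ee_pos': array([0.18337479, 0.59752052, 0.2313494 ]), 'tcp_rot': array([1.60327563e-05, 1.48338054e-01, 9.88936711e-01, 5.64968473e-05]), 'wrist_force': array([ 0.09618027, -0.07303849, -0.34964578]), 'moment': array([-0.01099433, -0.00313291,  0.00296498]), 'grip_force': 0.0, 'width': 0.08524941355437049}
```

View pics/top0.png

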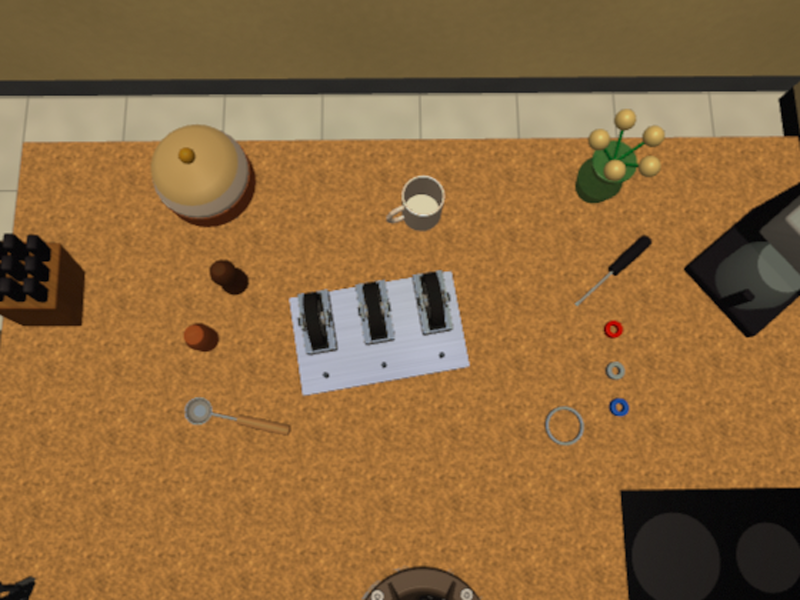

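```bash
python3 - <<'E'
import cv2
i=cv2.imread('pics/top0.png'); j=cv2.imread('pics/scene0.png')
a=cv2.resize(i[300:450,540:660],(400,500),interpolation=cv2.INTER_CUBIC)
b=cv2.resize(j[150:230,310:470],(400,200))
cv2.imwrite('pics/crop.png',a)
E
```

```text
(no output)
```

View pics/crop.png

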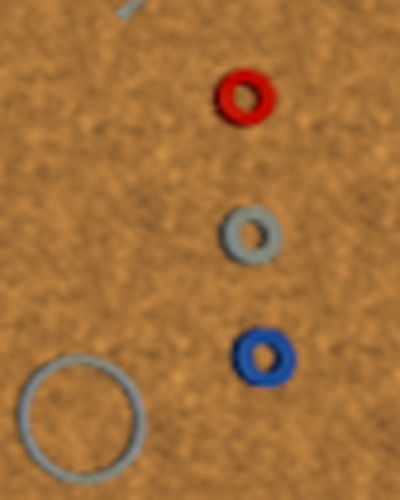

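The top view (at 800 px scale) shows three bush-shaped rings: red (614,329), bare steel (615,371) and blue (619,407). The bare steel one fits, because the blue and red ones are ruled out and the jar ring at (564,425) is much larger. The crop confirms this. The bush is at about (0.475, -0.372). The plate yaw is about +0.21 rad and the middle wheel is at (0.580, 0.076).

I'll start above the middle wheel, with the fingers closing along plate y.

Request:
play_rows(
  plan=[
    {"dx": 28,"dy": -37,"wz": 0.036},
    {"dx": 28,"dy": -37,"wz": 0.036},
    {"dx": 28,"dy": -37,"wz": 0.036},
    {"dx": 28,"dy": -37,"wz": 0.036},
    {"dx": 28,"dy": -37,"wz": 0.036},
  ],
  grip=0.35,
)

```text
invalid input at $.plan[0]: expected keys dx, dy, dz, wx, wy, wz
```

Request:
play_rows(
  plan=[
    {"dx": 28,"dy": -37,"wz": 0.036},
    {"dx": 28,"dy": -37,"wz": 0.036},
    {"dx": 28,"dy": -37,"wz": 0.036},
    {"dx": 28,"dy": -37,"wz": 0.036},
    {"dx": 28,"dy": -37,"wz": 0.036},
  ],
)

```text
invalid input at $.plan[0]: expected keys dx, dy, dz, wx, wy, wz
```

Request:
play_rows(
  plan=[
    {"dx": 28,"dy": -37,"wz": 0.036},
    {"dx": 28,"dy": -37,"wz": 0.036},
    {"dx": 28,"dy": -37,"wz": 0.036},
    {"dx": 28,"dy": -37,"wz": 0.036},
    {},
  ],
)

```text
invalid input at $.plan[0]: expected keys dx, dy, dz, wx, wy, wz
```

```bash
python3 - <<'E'
from h import *
f=grab('wrist')
for n,z in [('wheel_left_top',.117),('wheel_middle_top',.117),('wheel_right_top',.117),('stud_left',.012),('stud_middle',.012),('stud_right',.012)]:
    for r in spotter.spot_point(n,'wrist')[:3]:
        print(n,np.round(r['at'],1),round(r['confidence'],2),np.round(ray(f,r['at'],z)[:2],4))
cv2.imwrite('pics/w1.png',f['color'][:,:,::-1])
o=status.get_obs();print(o['ee_pos'],o['tcp_rot'],o['width'],o['joint_positions'],o['time_s'])
E
```

```text
stud_left [ 84.6 409.6] 0.9 [0.4683 0.1711]
[0.18335476 0.59751939 0.2313332 ] [2.45892235e-05 1.48326883e-01 9.88938387e-01 5.21832820e-05] 0.08539798128060316 [ 1.16743353e+00  4.90891415e-01  1.55889733e+00 -2.40255011e-05
  1.09169052e+00 -1.05599272e-01] 1.85
```

View pics/w1.png

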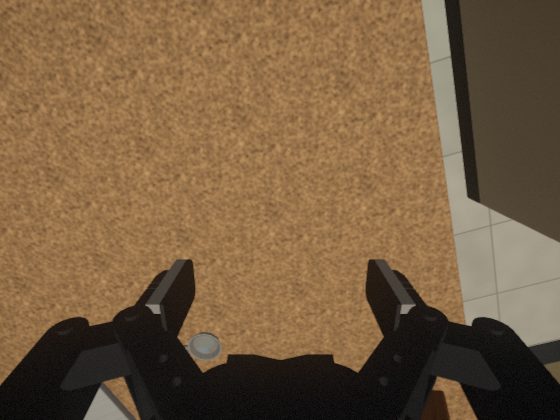

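The wrist view shows bare counter, with the fingers at about (180,300) and (385,300). The arm hasn't moved, because the calls were refused: every row needs all six keys.

Request:
play_rows(
  plan=[
    {"dx": 28,"dy": -37,"dz": 0,"wx": 0,"wy": 0,"wz": 0.036},
    {"dx": 28,"dy": -37,"dz": 0,"wx": 0,"wy": 0,"wz": 0.036},
    {"dx": 28,"dy": -37,"dz": 0,"wx": 0,"wy": 0,"wz": 0.036},
    {"dx": 28,"dy": -37,"dz": 0,"wx": 0,"wy": 0,"wz": 0.036},
    {"dx": 28,"dy": -37,"dz": 0,"wx": 0,"wy": 0,"wz": 0.036},
  ],
  grip=0.35,
)

```text
time_s: 2.35
ee_pos: [0.3242, 0.411, 0.2315]
tcp_rot: [0.0, 0.058, 0.998, 0.0]
wrist_force: [1.6, 0.2, -0.6]
width: 0.0553
grip_force: 0.0
```

Request:
play_rows(
  plan=[
    {"dx": 28,"dy": -37,"dz": 0,"wx": 0,"wy": 0,"wz": 0.036},
    {"dx": 28,"dy": -37,"dz": 0,"wx": 0,"wy": 0,"wz": 0.036},
    {"dx": 28,"dy": -37,"dz": 0,"wx": 0,"wy": 0,"wz": 0.036},
    {"dx": 28,"dy": -37,"dz": 0,"wx": 0,"wy": 0,"wz": 0.036},
    {"dx": 28,"dy": -37,"dz": 0,"wx": 0,"wy": 0,"wz": 0.036},
  ],
)

```text
time_s: 2.85
ee_pos: [0.4643, 0.2258, 0.2316]
tcp_rot: [0.0, -0.032, 0.999, 0.0]
wrist_force: [-0.0, 1.1, 0.3]
width: 0.0556
grip_force: 0.0
```

Request:
play_rows(
  plan=[
    {"dx": 28,"dy": -37,"dz": 0,"wx": 0,"wy": 0,"wz": 0.036},
    {"dx": 28,"dy": -37,"dz": 0,"wx": 0,"wy": 0,"wz": 0.036},
    {"dx": 28,"dy": -37,"dz": 0,"wx": 0,"wy": 0,"wz": 0.036},
    {"dx": 28,"dy": -37,"dz": 0,"wx": 0,"wy": 0,"wz": 0.036},
    {"dx": 0,"dy": 0,"dz": 0,"wx": 0,"wy": 0,"wz": 0},
  ],
)

```text
time_s: 3.35
ee_pos: [0.578, 0.0755, 0.231]
tcp_rot: [0.0, -0.101, 0.995, -0.0]
wrist_force: [0.0, -0.3, -0.3]
width: 0.0556
grip_force: 0.0
```

```bash
python3 - <<'E'
from h import *
f=grab('wrist')
for n,z in [('wheel_left_top',.117),('wheel_middle_top',.117),('wheel_right_top',.117),('stud_left',.012),('stud_middle',.012),('stud_right',.012)]:
    for r in spotter.spot_point(n,'wrist')[:3]:
        print(n,np.round(r['at'],1),round(r['confidence'],2),np.round(ray(f,r['at'],z)[:2],4))
cv2.imwrite('pics/w2.png',f['color'][:,:,::-1])
o=status.get_obs();print(o['ee_pos'],o['tcp_rot'],o['width'],o['joint_positions'],o['time_s'])
E
```

```text
wheel_left_top [402.1 210.8] 0.61 [0.5665 0.1873]
wheel_middle_top [283.4 206.4] 0.92 [0.5842 0.0801]
wheel_right_top [160.7 200.4] 0.61 [ 0.6009 -0.0299]
stud_left [385.5 100.7] 0.8 [0.4698 0.177 ]
stud_middle [285.3  91.1] 0.63 [0.4828 0.0621]
stud_right [192.4  88.6] 0.93 [ 0.5014 -0.0418]
[0.57485748 0.08057598 0.23157088] [ 8.93390198e-05 -1.03625775e-01  9.94616351e-01  7.31808826e-05] 0.05544403385686582 [ 2.54162579e-02  4.27222538e-01  1.67065169e+00  1.85033684e-04
  1.04355177e+00 -1.75309743e+00] 3.7
```

View pics/w2.png

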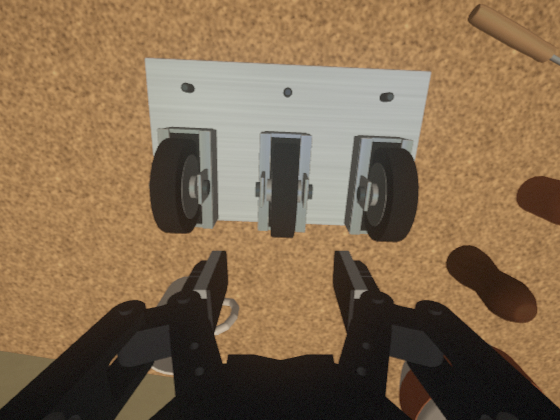

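The wrist view shows all three wheels, with the middle one centred near (284,187). The studs are at (188,88), (288,92) and (386,97). The plate edge slopes 0.046 relative to the tool, so the yaw is about 0.155 and the middle wheel is at (0.583, 0.080). I'll correct for that, lower the fingers astride the middle wheel, then rock it.

Request:
play_rows(
  plan=[
    {"dx": 8,"dy": 0,"dz": -30,"wx": 0,"wy": 0,"wz": -0.053},
    {"dx": 0,"dy": 0,"dz": -40,"wx": 0,"wy": 0,"wz": 0},
    {"dx": 0,"dy": 0,"dz": -40,"wx": 0,"wy": 0,"wz": 0},
    {"dx": 0,"dy": 0,"dz": -29,"wx": 0,"wy": 0,"wz": 0},
    {"dx": 0,"dy": 0,"dz": 0,"wx": 0,"wy": 0,"wz": 0},
  ],
)

```text
time_s: 4.2
ee_pos: [0.5814, 0.0802, 0.0892]
tcp_rot: [-0.003, -0.077, 0.997, 0.0]
wrist_force: [-0.4, -1.2, 0.1]
width: 0.0557
grip_force: 0.0
```

Request:
play_rows(
  plan=[
    {"dx": -0.8,"dy": 5,"dz": 0,"wx": 0,"wy": 0,"wz": 0},
    {"dx": -0.6,"dy": 4,"dz": 0,"wx": 0,"wy": 0,"wz": 0},
    {"dx": -0.2,"dy": 1.2,"dz": 0,"wx": 0,"wy": 0,"wz": 0},
    {"dx": -0.2,"dy": 1.2,"dz": 0,"wx": 0,"wy": 0,"wz": 0},
  ],
)

```text
time_s: 4.6
ee_pos: [0.5819, 0.0913, 0.0936]
tcp_rot: [0.001, -0.077, 0.997, 0.0]
wrist_force: [-0.5, 0.3, 1.0]
width: 0.0558
grip_force: 0.0
```

Request:
play_rows(
  plan=[
    {"dx": -0.2,"dy": 1.2,"dz": 0,"wx": 0,"wy": 0,"wz": 0},
    {"dx": 0,"dy": 0,"dz": 0,"wx": 0,"wy": 0,"wz": 0},
  ],
)

```text
time_s: 4.8
ee_pos: [0.5814, 0.0922, 0.0927]
tcp_rot: [0.0, -0.077, 0.997, 0.0]
wrist_force: [-0.4, -0.3, -0.4]
width: 0.0556
grip_force: 0.0
```

Request:
play_rows(
  plan=[
    {"dx": -0.2,"dy": 1.2,"dz": 0,"wx": 0,"wy": 0,"wz": 0},
    {"dx": -0.2,"dy": 1.2,"dz": 0,"wx": 0,"wy": 0,"wz": 0},
  ],
)

```text
time_s: 5.0
ee_pos: [0.581, 0.0945, 0.0923]
tcp_rot: [-0.0, -0.076, 0.997, 0.0]
wrist_force: [-0.4, 0.3, -0.3]
width: 0.0558
grip_force: 0.0
```

Request:
play_rows(
  plan=[
    {"dx": -0.2,"dy": 1.2,"dz": 0,"wx": 0,"wy": 0,"wz": 0},
  ],
)

```text
time_s: 5.1
ee_pos: [0.5807, 0.0957, 0.0923]
tcp_rot: [-0.0, -0.076, 0.997, 0.0]
wrist_force: [0.1, -1.3, 1.3]
width: 0.0552
grip_force: 0.6
```

Request:
play_rows(
  plan=[
    {"dx": 0,"dy": 0,"dz": 0,"wx": 0,"wy": 0,"wz": 0},
  ],
)

```text
time_s: 5.2
ee_pos: [0.5808, 0.0958, 0.0923]
tcp_rot: [-0.0, -0.077, 0.997, 0.0]
wrist_force: [-0.3, -0.2, -0.3]
width: 0.0555
grip_force: 0.0
```

Request:
play_rows(
  plan=[
    {"dx": -0.2,"dy": 1.0,"dz": 0,"wx": 0,"wy": 0,"wz": 0},
  ],
)

```text
time_s: 5.3
ee_pos: [0.5807, 0.0964, 0.0924]
tcp_rot: [0.0, -0.077, 0.997, -0.0]
wrist_force: [0.1, -6.6, 2.8]
width: 0.0553
grip_force: 2.9
```

Request:
play_rows(
  plan=[
    {"dx": -0.2,"dy": 1.0,"dz": 0,"wx": 0,"wy": 0,"wz": 0},
  ],
)

```text
time_s: 5.4
ee_pos: [0.5806, 0.0968, 0.0924]
tcp_rot: [0.0, -0.077, 0.997, -0.001]
wrist_force: [1.3, -13.9, 0.6]
width: 0.0557
grip_force: 7.0
```

The middle wheel gives no play (14 N within 1 mm). Next is the left wheel.

Request:
play_rows(
  plan=[
    {"dx": 2.3,"dy": -15,"dz": 0,"wx": 0,"wy": 0,"wz": 0},
    {"dx": 0,"dy": 0,"dz": 42,"wx": 0,"wy": 0,"wz": 0},
    {"dx": -6,"dy": 38,"dz": 0,"wx": 0,"wy": 0,"wz": 0},
    {"dx": -6,"dy": 38,"dz": 0,"wx": 0,"wy": 0,"wz": 0},
    {"dx": -6,"dy": 37,"dz": 0,"wx": 0,"wy": 0,"wz": 0},
  ],
)

```text
time_s: 5.9
ee_pos: [0.5647, 0.1962, 0.1346]
tcp_rot: [0.0, -0.076, 0.997, 0.0]
wrist_force: [0.7, -1.0, 0.0]
width: 0.0556
grip_force: 0.0
```

Request:
play_rows(
  plan=[
    {"dx": 0,"dy": 0,"dz": 0,"wx": 0,"wy": 0,"wz": 0},
    {"dx": 0,"dy": 0,"dz": -20,"wx": 0,"wy": 0,"wz": 0},
    {"dx": 0,"dy": 0,"dz": -22,"wx": 0,"wy": 0,"wz": 0},
    {"dx": -0.5,"dy": 3,"dz": 0,"wx": 0,"wy": 0,"wz": 0},
    {"dx": -0.2,"dy": 1.2,"dz": 0,"wx": 0,"wy": 0,"wz": 0},
  ],
)

```text
time_s: 6.4
ee_pos: [0.5642, 0.1994, 0.0925]
tcp_rot: [-0.0, -0.076, 0.997, 0.0]
wrist_force: [-0.1, 0.6, 0.4]
width: 0.0556
grip_force: 0.0
```

Request:
play_rows(
  plan=[
    {"dx": -0.2,"dy": 1.2,"dz": 0,"wx": 0,"wy": 0,"wz": 0},
  ],
)

```text
time_s: 6.5
ee_pos: [0.5643, 0.2009, 0.0933]
tcp_rot: [0.001, -0.076, 0.997, 0.0]
wrist_force: [0.1, 0.2, 0.7]
width: 0.056
grip_force: 0.0
```

Request:
play_rows(
  plan=[
    {"dx": -0.2,"dy": 1.2,"dz": 0,"wx": 0,"wy": 0,"wz": 0},
  ],
)

```text
time_s: 6.6
ee_pos: [0.564, 0.2023, 0.0933]
tcp_rot: [0.001, -0.076, 0.997, 0.0]
wrist_force: [-0.0, -0.0, 0.6]
width: 0.0556
grip_force: 0.0
```

Request:
play_rows(
  plan=[
    {"dx": -0.2,"dy": 1.2,"dz": 0,"wx": 0,"wy": 0,"wz": 0},
  ],
)

```text
time_s: 6.7
ee_pos: [0.5636, 0.2036, 0.0931]
tcp_rot: [0.001, -0.076, 0.997, 0.0]
wrist_force: [-0.0, 0.1, 0.6]
width: 0.0555
grip_force: 0.0
```

Request:
play_rows(
  plan=[
    {"dx": -0.2,"dy": 1.2,"dz": 0,"wx": 0,"wy": 0,"wz": 0},
  ],
)

```text
time_s: 6.8
ee_pos: [0.5633, 0.2048, 0.0928]
tcp_rot: [0.0, -0.077, 0.997, 0.0]
wrist_force: [0.8, -2.5, -0.0]
width: 0.0555
grip_force: 1.3
```

Request:
play_rows(
  plan=[
    {"dx": -0.2,"dy": 1.2,"dz": 0,"wx": 0,"wy": 0,"wz": 0},
  ],
)

```text
time_s: 6.9
ee_pos: [0.5633, 0.2054, 0.0929]
tcp_rot: [0.0, -0.077, 0.997, -0.0]
wrist_force: [0.9, -11.6, 5.4]
width: 0.0555
grip_force: 6.2
```

The left wheel is sound too (12 N within about 1 mm). That leaves the right wheel.

Request:
play_rows(
  plan=[
    {"dx": 1.9,"dy": -12,"dz": 0,"wx": 0,"wy": 0,"wz": 0},
    {"dx": 0,"dy": 0,"dz": 42,"wx": 0,"wy": 0,"wz": 0},
    {"dx": 6.8,"dy": -43,"dz": 0,"wx": 0,"wy": 0,"wz": 0},
    {"dx": 6.8,"dy": -43,"dz": 0,"wx": 0,"wy": 0,"wz": 0},
    {"dx": 6.8,"dy": -43,"dz": 0,"wx": 0,"wy": 0,"wz": 0},
  ],
)

```text
time_s: 7.4
ee_pos: [0.5853, 0.0632, 0.1346]
tcp_rot: [0.0, -0.077, 0.997, 0.0]
wrist_force: [1.0, 0.3, 0.3]
width: 0.0557
grip_force: 0.0
```

Request:
play_rows(
  plan=[
    {"dx": 6.8,"dy": -43,"dz": 0,"wx": 0,"wy": 0,"wz": 0},
    {"dx": 6.8,"dy": -43,"dz": 0,"wx": 0,"wy": 0,"wz": 0},
    {"dx": 0,"dy": 0,"dz": 0,"wx": 0,"wy": 0,"wz": 0},
    {"dx": 0,"dy": 0,"dz": -20,"wx": 0,"wy": 0,"wz": 0},
    {"dx": 0,"dy": 0,"dz": -22,"wx": 0,"wy": 0,"wz": 0},
  ],
)

```text
time_s: 7.9
ee_pos: [0.599, -0.0216, 0.0924]
tcp_rot: [0.001, -0.076, 0.997, 0.0]
wrist_force: [-0.1, -0.5, -0.5]
width: 0.0556
grip_force: 0.0
```

Request:
play_rows(
  plan=[
    {"dx": -0.4,"dy": 3,"dz": 0,"wx": 0,"wy": 0,"wz": 0},
    {"dx": -0.2,"dy": 1.2,"dz": 0,"wx": 0,"wy": 0,"wz": 0},
    {"dx": -0.2,"dy": 1.2,"dz": 0,"wx": 0,"wy": 0,"wz": 0},
  ],
)

```text
time_s: 8.2
ee_pos: [0.5985, -0.0153, 0.0933]
tcp_rot: [0.001, -0.077, 0.997, -0.0]
wrist_force: [0.7, 0.3, -0.1]
width: 0.0553
grip_force: 0.0
```

Request:
play_rows(
  plan=[
    {"dx": -0.2,"dy": 1.2,"dz": 0,"wx": 0,"wy": 0,"wz": 0},
  ],
)

```text
time_s: 8.3
ee_pos: [0.5982, -0.0142, 0.0934]
tcp_rot: [0.001, -0.077, 0.997, -0.0]
wrist_force: [0.0, -0.1, 0.1]
width: 0.0553
grip_force: 0.0
```

Request:
play_rows(
  plan=[
    {"dx": -0.2,"dy": 1.2,"dz": 0,"wx": 0,"wy": 0,"wz": 0},
  ],
)

```text
time_s: 8.4
ee_pos: [0.5979, -0.0131, 0.0931]
tcp_rot: [0.001, -0.077, 0.997, -0.0]
wrist_force: [0.7, -1.4, 0.6]
width: 0.0552
grip_force: 0.5
```

Request:
play_rows(
  plan=[
    {"dx": -0.2,"dy": 1.2,"dz": 0,"wx": 0,"wy": 0,"wz": 0},
  ],
)

```text
time_s: 8.5
ee_pos: [0.5977, -0.0121, 0.0929]
tcp_rot: [0.001, -0.077, 0.997, -0.0]
wrist_force: [1.1, -2.3, 1.8]
width: 0.0554
grip_force: 0.9
```

Request:
play_rows(
  plan=[
    {"dx": -0.2,"dy": 1.2,"dz": 0,"wx": 0,"wy": 0,"wz": 0},
  ],
)

```text
time_s: 8.6
ee_pos: [0.5975, -0.011, 0.0927]
tcp_rot: [0.0, -0.077, 0.997, -0.0]
wrist_force: [0.1, -1.2, 1.9]
width: 0.0552
grip_force: 1.0
```

Request:
play_rows(
  plan=[
    {"dx": -0.2,"dy": 1.2,"dz": 0,"wx": 0,"wy": 0,"wz": 0},
    {"dx": -0.2,"dy": 1.2,"dz": 0,"wx": 0,"wy": 0,"wz": 0},
  ],
)

```text
time_s: 8.8
ee_pos: [0.597, -0.0085, 0.0925]
tcp_rot: [0.0, -0.076, 0.997, -0.0]
wrist_force: [0.2, -1.3, 1.8]
width: 0.0552
grip_force: 1.0
```

Request:
play_rows(
  plan=[
    {"dx": -0.2,"dy": 1.2,"dz": 0,"wx": 0,"wy": 0,"wz": 0},
  ],
)

```text
time_s: 8.9
ee_pos: [0.5969, -0.0075, 0.0925]
tcp_rot: [0.0, -0.077, 0.997, -0.0]
wrist_force: [0.3, -5.7, 4.8]
width: 0.0553
grip_force: 3.2
```

Request:
play_rows(
  plan=[
    {"dx": -0.2,"dy": 1,"dz": 0,"wx": 0,"wy": 0,"wz": 0},
  ],
)

```text
time_s: 9.0
ee_pos: [0.5968, -0.0071, 0.0926]
tcp_rot: [0.0, -0.077, 0.997, -0.001]
wrist_force: [0.2, -13.3, 2.6]
width: 0.0557
grip_force: 6.6
```

The right wheel is the worn one: it moved about 6 mm at 1 to 2 N, then met a hard stop. I'll hold it there at about 13 N.

Request:
play_rows(
  plan=[
    {"dx": 0,"dy": 0,"dz": 0,"wx": 0,"wy": 0,"wz": 0},
    {"dx": 0,"dy": 0,"dz": 0,"wx": 0,"wy": 0,"wz": 0},
    {"dx": 0,"dy": 0,"dz": 0,"wx": 0,"wy": 0,"wz": 0},
    {"dx": 0,"dy": 0,"dz": 0,"wx": 0,"wy": 0,"wz": 0},
    {"dx": 0,"dy": 0,"dz": 0,"wx": 0,"wy": 0,"wz": 0},
  ],
)

```text
time_s: 9.5
ee_pos: [0.5968, -0.0072, 0.0925]
tcp_rot: [0.0, -0.077, 0.997, -0.001]
wrist_force: [0.5, -8.6, 2.9]
width: 0.056
grip_force: 4.7
```

Request:
play_rows(
  plan=[
    {"dx": 0,"dy": 0,"dz": 0,"wx": 0,"wy": 0,"wz": 0},
    {"dx": 0,"dy": 0,"dz": 0,"wx": 0,"wy": 0,"wz": 0},
    {"dx": 0,"dy": 0,"dz": 0,"wx": 0,"wy": 0,"wz": 0},
    {"dx": 0,"dy": 0,"dz": 0,"wx": 0,"wy": 0,"wz": 0},
    {"dx": 0,"dy": 0,"dz": 0,"wx": 0,"wy": 0,"wz": 0},
  ],
)

```text
time_s: 10.0
ee_pos: [0.5968, -0.0073, 0.0926]
tcp_rot: [0.0, -0.077, 0.997, -0.001]
wrist_force: [0.2, -8.8, 2.9]
width: 0.0552
grip_force: 4.7
```

Request:
play_rows(
  plan=[
    {"dx": 1.2,"dy": -8,"dz": 0,"wx": 0,"wy": 0,"wz": 0},
    {"dx": 1.2,"dy": -8,"dz": 0,"wx": 0,"wy": 0,"wz": 0},
    {"dx": 0.9,"dy": -6,"dz": 0,"wx": 0,"wy": 0,"wz": 0},
    {"dx": 0.2,"dy": -1.2,"dz": 0,"wx": 0,"wy": 0,"wz": 0},
    {"dx": 0.2,"dy": -1.2,"dz": 0,"wx": 0,"wy": 0,"wz": 0},
  ],
)

```text
time_s: 10.5
ee_pos: [0.6001, -0.0309, 0.0922]
tcp_rot: [-0.0, -0.076, 0.997, 0.0]
wrist_force: [-0.2, -0.2, -0.1]
width: 0.0555
grip_force: 0.0
```

Request:
play_rows(
  plan=[
    {"dx": 0.2,"dy": -1.2,"dz": 0,"wx": 0,"wy": 0,"wz": 0},
    {"dx": 0.2,"dy": -1.2,"dz": 0,"wx": 0,"wy": 0,"wz": 0},
    {"dx": 0.2,"dy": -1.2,"dz": 0,"wx": 0,"wy": 0,"wz": 0},
    {"dx": 0.2,"dy": -1.2,"dz": 0,"wx": 0,"wy": 0,"wz": 0},
    {"dx": 0.2,"dy": -1.2,"dz": 0,"wx": 0,"wy": 0,"wz": 0},
  ],
)

```text
time_s: 11.0
ee_pos: [0.6012, -0.0366, 0.0924]
tcp_rot: [0.0, -0.077, 0.997, 0.0]
wrist_force: [-0.3, 1.1, 0.9]
width: 0.0559
grip_force: 0.6
```

Request:
play_rows(
  plan=[
    {"dx": 0.2,"dy": -1.2,"dz": 0,"wx": 0,"wy": 0,"wz": 0},
    {"dx": 0.2,"dy": -1.2,"dz": 0,"wx": 0,"wy": 0,"wz": 0},
    {"dx": 0.2,"dy": -1.2,"dz": 0,"wx": 0,"wy": 0,"wz": 0},
    {"dx": 0.2,"dy": -1.2,"dz": 0,"wx": 0,"wy": 0,"wz": 0},
    {"dx": 0.2,"dy": -1.2,"dz": 0,"wx": 0,"wy": 0,"wz": 0},
  ],
)

```text
time_s: 11.5
ee_pos: [0.6022, -0.0428, 0.0923]
tcp_rot: [-0.0, -0.077, 0.997, 0.0]
wrist_force: [-0.2, 1.1, 0.1]
width: 0.0556
grip_force: 0.5
```

Request:
play_rows(
  plan=[
    {"dx": 0.2,"dy": -1.2,"dz": 0,"wx": 0,"wy": 0,"wz": 0},
    {"dx": 0.2,"dy": -1.2,"dz": 0,"wx": 0,"wy": 0,"wz": 0},
    {"dx": 0.2,"dy": -1.2,"dz": 0,"wx": 0,"wy": 0,"wz": 0},
  ],
)

```text
time_s: 11.8
ee_pos: [0.6028, -0.0463, 0.0924]
tcp_rot: [-0.0, -0.077, 0.997, 0.0]
wrist_force: [-0.5, 2.0, 1.9]
width: 0.0554
grip_force: 1.0
```

Request:
play_rows(
  plan=[
    {"dx": 0.2,"dy": -1.2,"dz": 0,"wx": 0,"wy": 0,"wz": 0},
    {"dx": 0.2,"dy": -1.2,"dz": 0,"wx": 0,"wy": 0,"wz": 0},
  ],
)

```text
time_s: 12.0
ee_pos: [0.6032, -0.0487, 0.0924]
tcp_rot: [0.0, -0.077, 0.997, 0.0]
wrist_force: [-0.8, 3.1, 2.9]
width: 0.0559
grip_force: 1.7
```

Request:
play_rows(
  plan=[
    {"dx": 0.2,"dy": -1.2,"dz": 0,"wx": 0,"wy": 0,"wz": 0},
  ],
)

```text
time_s: 12.1
ee_pos: [0.6033, -0.0496, 0.0925]
tcp_rot: [-0.0, -0.076, 0.997, 0.0]
wrist_force: [-1.8, 6.1, 5.4]
width: 0.0555
grip_force: 3.5
```

Request:
play_rows(
  plan=[
    {"dx": 0.2,"dy": -1.0,"dz": 0,"wx": 0,"wy": 0,"wz": 0},
  ],
)

```text
time_s: 12.2
ee_pos: [0.6033, -0.05, 0.0925]
tcp_rot: [-0.0, -0.076, 0.997, 0.001]
wrist_force: [-1.0, 13.4, 6.2]
width: 0.0556
grip_force: 7.1
```

Request:
play_rows(
  plan=[
    {"dx": 0,"dy": 0,"dz": 0,"wx": 0,"wy": 0,"wz": 0},
    {"dx": 0,"dy": 0,"dz": 0,"wx": 0,"wy": 0,"wz": 0},
    {"dx": 0,"dy": 0,"dz": 0,"wx": 0,"wy": 0,"wz": 0},
    {"dx": 0,"dy": 0,"dz": 0,"wx": 0,"wy": 0,"wz": 0},
    {"dx": 0,"dy": 0,"dz": 0,"wx": 0,"wy": 0,"wz": 0},
  ],
)

```text
time_s: 12.7
ee_pos: [0.6034, -0.0498, 0.0925]
tcp_rot: [-0.0, -0.076, 0.997, 0.001]
wrist_force: [-1.9, 8.8, 4.2]
width: 0.0554
grip_force: 5.1
```

Request:
play_rows(
  plan=[
    {"dx": 0,"dy": 0,"dz": 0,"wx": 0,"wy": 0,"wz": 0},
    {"dx": 0,"dy": 0,"dz": 0,"wx": 0,"wy": 0,"wz": 0},
    {"dx": 0,"dy": 0,"dz": 0,"wx": 0,"wy": 0,"wz": 0},
    {"dx": 0,"dy": 0,"dz": 0,"wx": 0,"wy": 0,"wz": 0},
    {"dx": 0,"dy": 0,"dz": 0,"wx": 0,"wy": 0,"wz": 0},
  ],
)

```text
time_s: 13.2
ee_pos: [0.6034, -0.0499, 0.0925]
tcp_rot: [-0.0, -0.076, 0.997, 0.001]
wrist_force: [-0.8, 9.8, 5.9]
width: 0.0558
grip_force: 5.1
```

Both holds are done. I'll back off and head to the steel bush.

Request:
play_rows(
  plan=[
    {"dx": -1.9,"dy": 12,"dz": 0,"wx": 0,"wy": 0,"wz": 0},
    {"dx": 0,"dy": 0,"dz": 45,"wx": 0,"wy": 0,"wz": 0},
    {"dx": 0,"dy": 0,"dz": 45,"wx": 0,"wy": 0,"wz": 0},
    {"dx": -16,"dy": -42,"dz": 8,"wx": 0,"wy": 0,"wz": -0.03},
    {"dx": -16,"dy": -42,"dz": 8,"wx": 0,"wy": 0,"wz": -0.03},
  ],
)

```text
time_s: 13.7
ee_pos: [0.5696, -0.1228, 0.1997]
tcp_rot: [0.001, -0.047, 0.999, -0.001]
wrist_force: [-0.2, -0.7, -1.4]
width: 0.0554
grip_force: 0.0
```

Request:
play_rows(
  plan=[
    {"dx": -16,"dy": -42,"dz": 8,"wx": 0,"wy": 0,"wz": -0.03},
    {"dx": -16,"dy": -42,"dz": 8,"wx": 0,"wy": 0,"wz": -0.03},
    {"dx": -16,"dy": -42,"dz": 8,"wx": 0,"wy": 0,"wz": -0.03},
    {"dx": -16,"dy": -42,"dz": 8,"wx": 0,"wy": 0,"wz": 0},
    {"dx": -16,"dy": -42,"dz": 0,"wx": 0,"wy": 0,"wz": 0},
  ],
)

```text
time_s: 14.2
ee_pos: [0.4891, -0.3345, 0.2313]
tcp_rot: [0.001, -0.002, 1.0, -0.001]
wrist_force: [1.0, -0.4, -1.1]
width: 0.0556
grip_force: 0.0
```

Request:
play_rows(
  plan=[
    {"dx": -14,"dy": -39,"dz": 0,"wx": 0,"wy": 0,"wz": 0},
    {"dx": 0,"dy": 0,"dz": 0,"wx": 0,"wy": 0,"wz": 0},
    {"dx": 0,"dy": 0,"dz": 0,"wx": 0,"wy": 0,"wz": 0},
  ],
)

```text
time_s: 14.5
ee_pos: [0.4752, -0.3722, 0.2299]
tcp_rot: [-0.0, -0.001, 1.0, 0.0]
wrist_force: [0.9, 0.7, 0.2]
width: 0.0554
grip_force: 0.0
```

```bash
cat > look.py <<'E'
import sys
from h import *
f=grab('wrist',sys.argv[1])
for n,z in [('new_bush',0),('stud_left',.012),('stud_middle',.012),('stud_right',.012),('wheel_right_top',.117)]:
    for r in spotter.spot_point(n,'wrist')[:3]:
        print(n,np.round(r['at'],1),round(r['confidence'],2),np.round(ray(f,r['at'],z)[:2],4))
o=status.get_obs();print(o['ee_pos'],o['tcp_rot'],o['width'],o['joint_positions'],o['time_s'])
print('tcp px',proj(f,o['ee_pos']), 'below', proj(f,[*o['ee_pos'][:2],0]))
E
python3 look.py w3.png
```

```text
new_bush [274.3 222.9] 0.81 [ 0.5446 -0.3798]
new_bush [274.1 110. ] 0.72 [ 0.3996 -0.3792]
new_bush [280.7 163.2] 0.6 [ 0.4636 -0.3712]
stud_left [273.  297.8] 0.38 [ 0.6543 -0.382 ]
stud_middle [280.4 165.5] 0.27 [ 0.4642 -0.3716]
stud_right [540.9 194.9] 0.91 [ 0.5016 -0.0428]
[ 0.47616378 -0.3709509   0.23042422] [ 1.05784699e-05 -2.33294047e-03  9.99997279e-01  6.75025950e-06] 0.05574238405213336 [-7.71235691e-01  4.61213479e-01  1.61457695e+00  2.79267335e-05
  1.06579652e+00 -2.34671141e+00] 14.8
tcp px [282.0228214 264.2436697] below [280.91884026 172.97255817]
```

View pics/w3.png

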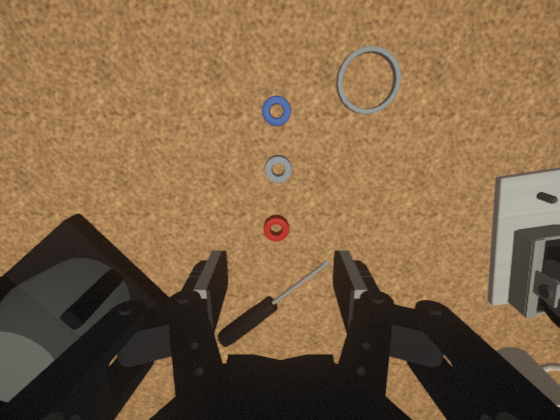

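The wrist view shows blue (276,111), steel (278,169) and red (276,228) in a row. The steel one is the target, and it puts the bush at about (0.468, -0.374). I'll go lower, look again and measure the ring by colour.

Request:
play_rows(
  plan=[
    {"dx": -4,"dy": -2,"dz": -45,"wx": 0,"wy": 0,"wz": 0},
    {"dx": -4,"dy": -1,"dz": -45,"wx": 0,"wy": 0,"wz": 0},
    {"dx": 0,"dy": 0,"dz": -45,"wx": 0,"wy": 0,"wz": 0},
    {"dx": 0,"dy": 0,"dz": 0,"wx": 0,"wy": 0,"wz": 0},
    {"dx": 0,"dy": 0,"dz": 0,"wx": 0,"wy": 0,"wz": 0},
  ],
)

```text
time_s: 15.3
ee_pos: [0.4682, -0.3747, 0.096]
tcp_rot: [-0.0, -0.002, 1.0, 0.0]
wrist_force: [0.2, -0.7, 0.3]
width: 0.0553
grip_force: 0.0
```

```bash
python3 look.py w4.png
```

```text
new_bush [277.2 286.3] 0.91 [ 0.5472 -0.3769]
new_bush [281.5 203.5] 0.77 [ 0.4663 -0.3733]
new_bush [276.9 120.5] 0.67 [ 0.3987 -0.3771]
[ 0.46815587 -0.37525362  0.09700707] [ 9.25706329e-04 -1.67187549e-03  9.99997781e-01 -8.86566015e-04] 0.05579392425675949 [-7.85773195e-01  6.15375594e-01  1.75068929e+00  8.67852011e-05
  7.72964950e-01 -2.35997532e+00] 15.6
tcp px [278.66029266 263.07744532] below [279.17641217 205.62120674]
```

View pics/w4.png

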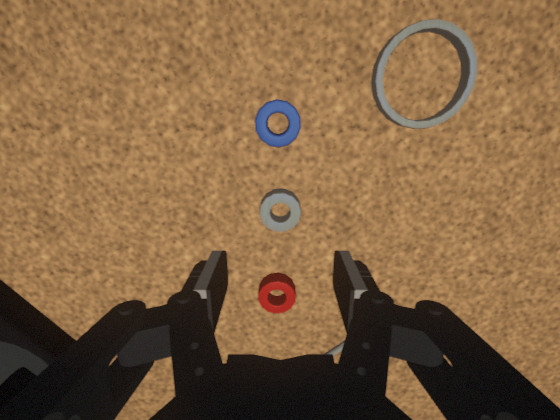

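The lower view shows the steel bush top at (280,212). That is right under the TCP, between blue (278,123) and red (277,293), with the fingers clear either side. I'll descend and grip.

Request:
play_rows(
  plan=[
    {"dx": 0,"dy": 0,"dz": -40,"wx": 0,"wy": 0,"wz": 0},
    {"dx": 0,"dy": 0,"dz": -30,"wx": 0,"wy": 0,"wz": 0},
    {"dx": 0,"dy": 0,"dz": -15,"wx": 0,"wy": 0,"wz": 0},
    {"dx": 0,"dy": 0,"dz": -6,"wx": 0,"wy": 0,"wz": 0},
    {"dx": 0,"dy": 0,"dz": 0,"wx": 0,"wy": 0,"wz": 0},
  ],
)

```text
time_s: 16.1
ee_pos: [0.4678, -0.375, 0.0045]
tcp_rot: [-0.0, -0.002, 1.0, 0.0]
wrist_force: [-0.0, 0.4, -0.3]
width: 0.0554
grip_force: 0.0
```

Request:
play_rows(
  plan=[
    {"dx": 0,"dy": 0,"dz": 0,"wx": 0,"wy": 0,"wz": 0},
    {"dx": 0,"dy": 0,"dz": 0,"wx": 0,"wy": 0,"wz": 0},
    {"dx": 0,"dy": 0,"dz": 0,"wx": 0,"wy": 0,"wz": 0},
    {"dx": 0,"dy": 0,"dz": 0,"wx": 0,"wy": 0,"wz": 0},
    {"dx": 0,"dy": 0,"dz": 0,"wx": 0,"wy": 0,"wz": 0},
  ],
  grip=0.75,
)

```text
time_s: 16.6
ee_pos: [0.4682, -0.3754, 0.0061]
tcp_rot: [0.001, -0.002, 1.0, -0.001]
wrist_force: [-1.1, -0.0, 6.5]
width: 0.0308
grip_force: 58.8
```

Request:
play_rows(
  plan=[
    {"dx": 0,"dy": 0,"dz": 10,"wx": 0,"wy": 0,"wz": 0},
    {"dx": 0,"dy": 0,"dz": 30,"wx": 0,"wy": 0,"wz": 0},
    {"dx": 0,"dy": 0,"dz": 40,"wx": 0,"wy": 0,"wz": 0},
    {"dx": 0,"dy": 0,"dz": 0,"wx": 0,"wy": 0,"wz": 0},
  ],
)

```text
time_s: 17.0
ee_pos: [0.4693, -0.3764, 0.09]
tcp_rot: [0.003, -0.002, 1.0, -0.003]
wrist_force: [-0.5, 0.1, -0.4]
width: 0.0305
grip_force: 59.6
```

```bash
python3 look.py w5.png; python3 -c "
import cv2
i=cv2.imread('pics/w5.png')[180:360,160:400];cv2.imwrite('pics/w5c.png',cv2.resize(i,None,fx=3,fy=3,interpolation=2))"
```

```text
new_bush [280.  123.2] 0.83 [ 0.4021 -0.3769]
new_bush [281.2 255.5] 0.57 [ 0.5139 -0.3756]
new_bush [280.3 289.6] 0.56 [ 0.5487 -0.3763]
[ 0.46730798 -0.37455631  0.08345255] [-5.93608502e-04 -1.60195256e-03  9.99998340e-01  6.33010434e-04] 0.030330729840789775 [-7.85949058e-01  6.34445024e-01  1.75938027e+00  7.63100009e-05
  7.49502181e-01 -2.36000520e+00] 17.3
tcp px [283.00036591 253.11494199] below [282.69428883 205.02371273]
```

View pics/w5c.png

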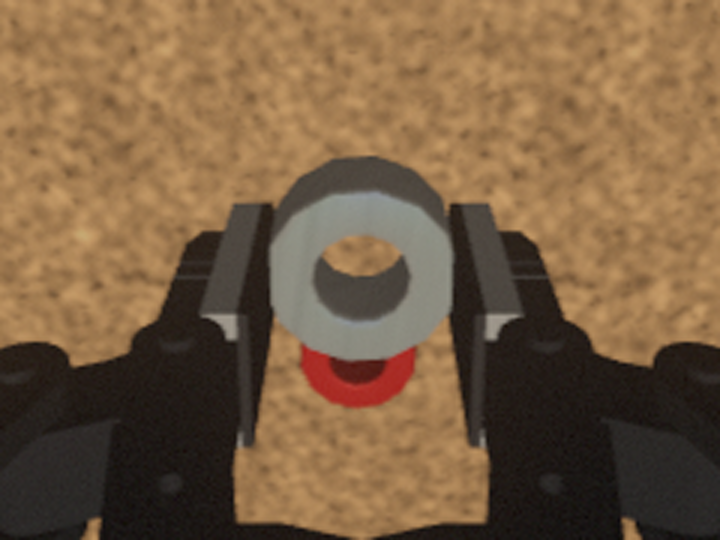

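The crop shows the steel bush held level near the fingertips, its top face at about (281,271) in the full frame. The red ring stays on the counter behind it. I'll carry it above the right stud.

Request:
play_rows(
  plan=[
    {"dx": 4,"dy": 41,"dz": 8,"wx": 0,"wy": 0,"wz": 0.02},
    {"dx": 4,"dy": 41,"dz": 8,"wx": 0,"wy": 0,"wz": 0.02},
    {"dx": 4,"dy": 41,"dz": 8,"wx": 0,"wy": 0,"wz": 0.02},
    {"dx": 4,"dy": 41,"dz": 0,"wx": 0,"wy": 0,"wz": 0.02},
    {"dx": 4,"dy": 41,"dz": 0,"wx": 0,"wy": 0,"wz": 0.02},
  ],
)

```text
time_s: 17.8
ee_pos: [0.4874, -0.1683, 0.1078]
tcp_rot: [-0.0, -0.052, 0.999, 0.0]
wrist_force: [0.5, -0.2, -0.9]
width: 0.0306
grip_force: 59.7
```

Request:
play_rows(
  plan=[
    {"dx": 4,"dy": 41,"dz": 0,"wx": 0,"wy": 0,"wz": 0.02},
    {"dx": 4,"dy": 41,"dz": 0,"wx": 0,"wy": 0,"wz": 0.02},
    {"dx": 4,"dy": 40,"dz": 0,"wx": 0,"wy": 0,"wz": 0.015},
    {"dx": 0,"dy": 0,"dz": 0,"wx": 0,"wy": 0,"wz": 0},
    {"dx": 0,"dy": 0,"dz": 0,"wx": 0,"wy": 0,"wz": 0},
  ],
)

```text
time_s: 18.3
ee_pos: [0.4996, -0.0472, 0.1078]
tcp_rot: [-0.001, -0.08, 0.997, 0.0]
wrist_force: [-0.1, -0.3, -0.5]
width: 0.0306
grip_force: 59.7
```

Request:
play_rows(
  plan=[
    {"dx": 0,"dy": 0,"dz": 0,"wx": 0,"wy": 0,"wz": 0},
    {"dx": 0,"dy": 0,"dz": 0,"wx": 0,"wy": 0,"wz": 0},
    {"dx": 0,"dy": 0,"dz": 0,"wx": 0,"wy": 0,"wz": 0},
  ],
)

```text
time_s: 18.6
ee_pos: [0.4996, -0.0488, 0.1082]
tcp_rot: [-0.0, -0.078, 0.997, 0.0]
wrist_force: [-0.4, 0.3, -1.4]
width: 0.0308
grip_force: 59.7
```

```bash
python3 look.py w6.png; python3 -c "
import cv2
i=cv2.imread('pics/w6.png')[130:340,140:420];cv2.imwrite('pics/w6c.png',cv2.resize(i,None,fx=2.8,fy=2.8,interpolation=2))"
```

```text
stud_left [545.5 208.3] 0.84 [0.4671 0.1744]
stud_left [281.7 255.2] 0.74 [ 0.5457 -0.0398]
stud_middle [413.1 206.3] 0.93 [0.4828 0.0629]
stud_right [288.2 206.9] 0.97 [ 0.4997 -0.0415]
[ 0.49966048 -0.04806488  0.10833835] [ 1.89085640e-05 -7.88823851e-02  9.96883929e-01  3.36161122e-05] 0.030372524222324126 [-2.27602356e-01  4.93323098e-01  1.98316010e+00  1.22356585e-04
  6.65093695e-01 -1.95642380e+00] 18.9
tcp px [280.85622727 262.53197953] below [280.59018457 201.39594458]
```

View pics/w6c.png

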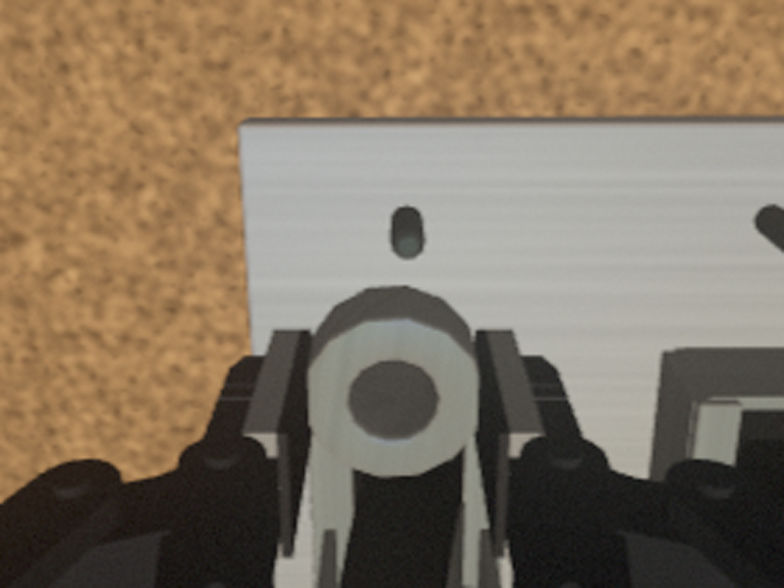

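```bash
python3 - <<'E'
from h import *
f=grab('wrist')
o=status.get_obs();p=o['ee_pos'];print(p,o['time_s'])
for z in (.115,.119,.123): print('bush',z,np.round(ray(f,(280.4,272.1),z)-p,4))
print('foot',ray(f,(285,208),.012),'tip',ray(f,(285.4,216.5),.034))
# size check: OD px expected at z .119
b=ray(f,(280.4,272.1),.119)
for z in(.115,.119,.123):
  b=ray(f,(280.4,272.1),z); print(z, 2.8*np.linalg.norm(proj(f,b+[0,.017,0])-proj(f,b-[0,.017,0])))
E
```

```text
[ 0.49965133 -0.04798605  0.10832563] 18.95
bush 0.115 [0.002  0.0007 0.0067]
bush 0.119 [-0.0004  0.0004  0.0107]
bush 0.123 [-0.0027 -0.      0.0147]
foot [ 0.50122933 -0.0432868   0.012     ] tip [ 0.5006613  -0.04340561  0.034     ]
0.115 182.23066299168732
0.119 187.73619326820443
0.123 193.58476249581364
```

The bush sits centred on the TCP to within 1 to 2 mm. The stud is at (0.501, -0.0433), so I'll shift by (+1.3, +4.6) mm and descend while watching the force.

Request:
play_rows(
  plan=[
    {"dx": 1.3,"dy": 4.6,"dz": -10,"wx": 0,"wy": 0,"wz": 0},
    {"dx": 0,"dy": 0,"dz": -30,"wx": 0,"wy": 0,"wz": 0},
    {"dx": 0,"dy": 0,"dz": -20,"wx": 0,"wy": 0,"wz": 0},
    {"dx": 0,"dy": 0,"dz": 0,"wx": 0,"wy": 0,"wz": 0},
    {"dx": 0,"dy": 0,"dz": 0,"wx": 0,"wy": 0,"wz": 0},
  ],
)

```text
time_s: 19.45
ee_pos: [0.5009, -0.0431, 0.0481]
tcp_rot: [-0.0, -0.079, 0.997, 0.0]
wrist_force: [0.1, 0.2, -0.3]
width: 0.0305
grip_force: 59.7
```

Request:
play_rows(
  plan=[
    {"dx": 0,"dy": 0,"dz": 0,"wx": 0,"wy": 0,"wz": 0},
    {"dx": 0,"dy": 0,"dz": 0,"wx": 0,"wy": 0,"wz": 0},
  ],
)

```text
time_s: 19.65
ee_pos: [0.5014, -0.0433, 0.0492]
tcp_rot: [0.001, -0.079, 0.997, -0.0]
wrist_force: [0.0, -0.4, -1.2]
width: 0.0304
grip_force: 59.7
```

```bash
python3 look.py w7.png; python3 -c "
import cv2
i=cv2.imread('pics/w7.png')[160:340,160:400];cv2.imwrite('pics/w7c.png',cv2.resize(i,None,fx=3,fy=3,interpolation=2))"
```

```text
new_bush [284.2 255.5] 0.81 [ 0.5229 -0.0366]
stud_middle [443. 234.] 0.67 [0.4846 0.0629]
stud_right [276.6 234. ] 0.9 [ 0.5018 -0.0453]
[ 0.50105667 -0.04332057  0.04860248] [ 2.29100193e-04 -7.89993354e-02  9.96874642e-01 -2.00365030e-05] 0.03070031148932923 [-2.17704037e-01  5.98641744e-01  2.02035001e+00  1.91838700e-04
  5.22151017e-01 -1.94683010e+00] 19.95
tcp px [279.54730624 261.00722177] below [279.73076678 226.38002452]
```

View pics/w7c.png

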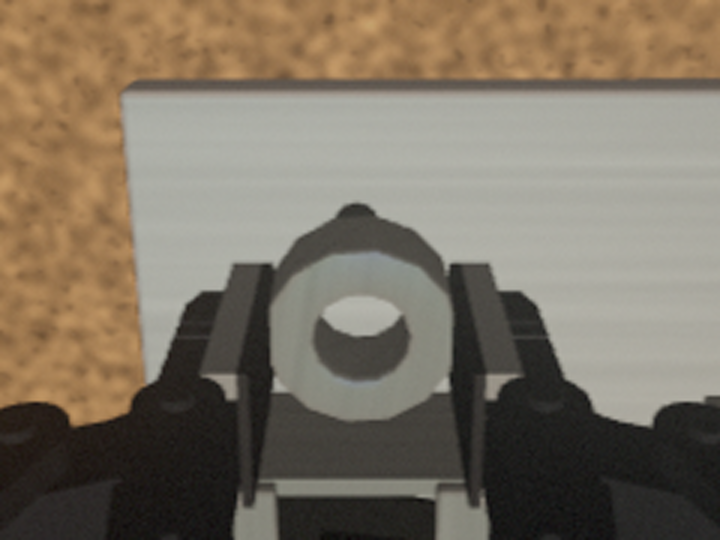

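The crop shows the bush with its bore at (361,335) and the stud's foot just behind it at (355,207), so the stud is about 1 mm to the right. I'll nudge over and lower slowly.

Request:
play_rows(
  plan=[
    {"dx": 0.3,"dy": -1.0,"dz": -5,"wx": 0,"wy": 0,"wz": 0},
    {"dx": 0,"dy": 0,"dz": -3,"wx": 0,"wy": 0,"wz": 0},
    {"dx": 0,"dy": 0,"dz": -3,"wx": 0,"wy": 0,"wz": 0},
    {"dx": 0,"dy": 0,"dz": -2,"wx": 0,"wy": 0,"wz": 0},
    {"dx": 0,"dy": 0,"dz": 0,"wx": 0,"wy": 0,"wz": 0},
  ],
)

```text
time_s: 20.45
ee_pos: [0.5011, -0.0443, 0.0349]
tcp_rot: [-0.0, -0.079, 0.997, 0.0]
wrist_force: [0.4, -0.4, -0.2]
width: 0.0308
grip_force: 59.7
```

Request:
play_rows(
  plan=[
    {"dx": 0,"dy": 0,"dz": -2,"wx": 0,"wy": 0,"wz": 0},
    {"dx": 0,"dy": 0,"dz": -1,"wx": 0,"wy": 0,"wz": 0},
  ],
)

```text
time_s: 20.65
ee_pos: [0.5012, -0.0443, 0.0322]
tcp_rot: [-0.0, -0.079, 0.997, 0.0]
wrist_force: [-0.5, -0.7, -0.7]
width: 0.0309
grip_force: 59.7
```

Request:
play_rows(
  plan=[
    {"dx": 0,"dy": 0,"dz": -3,"wx": 0,"wy": 0,"wz": 0},
    {"dx": 0,"dy": 0,"dz": -3,"wx": 0,"wy": 0,"wz": 0},
  ],
)

```text
time_s: 20.85
ee_pos: [0.5013, -0.0443, 0.0262]
tcp_rot: [0.0, -0.079, 0.997, 0.0]
wrist_force: [0.3, 0.4, -0.4]
width: 0.0306
grip_force: 59.7
```

Request:
play_rows(
  plan=[
    {"dx": 0,"dy": 0,"dz": -3,"wx": 0,"wy": 0,"wz": 0},
    {"dx": 0,"dy": 0,"dz": -2,"wx": 0,"wy": 0,"wz": 0},
  ],
)

```text
time_s: 21.05
ee_pos: [0.5012, -0.0443, 0.021]
tcp_rot: [-0.0, -0.079, 0.997, 0.0]
wrist_force: [0.2, -0.5, -1.4]
width: 0.0308
grip_force: 59.7
```

Request:
play_rows(
  plan=[
    {"dx": 0,"dy": 0,"dz": -2,"wx": 0,"wy": 0,"wz": 0},
  ],
)

```text
time_s: 21.15
ee_pos: [0.5012, -0.0443, 0.0191]
tcp_rot: [-0.0, -0.079, 0.997, 0.0]
wrist_force: [-0.6, -0.7, -1.4]
width: 0.0307
grip_force: 59.7
```

Request:
play_rows(
  plan=[
    {"dx": 0,"dy": 0,"dz": -1,"wx": 0,"wy": 0,"wz": 0},
  ],
)

```text
time_s: 21.25
ee_pos: [0.5012, -0.0443, 0.0181]
tcp_rot: [-0.0, -0.079, 0.997, 0.0]
wrist_force: [-1.4, -0.8, 8.5]
width: 0.0307
grip_force: 60.9
```

It touched down at TCP z 0.018, which is where the plate top should be. I'll release and retreat.

Request:
play_rows(
  plan=[
    {"dx": 0,"dy": 0,"dz": 0,"wx": 0,"wy": 0,"wz": 0},
    {"dx": 0,"dy": 0,"dz": 0,"wx": 0,"wy": 0,"wz": 0},
    {"dx": 0,"dy": 0,"dz": 0,"wx": 0,"wy": 0,"wz": 0},
    {"dx": 0,"dy": 0,"dz": 0,"wx": 0,"wy": 0,"wz": 0},
  ],
  grip=0.35,
)

```text
time_s: 21.65
ee_pos: [0.5013, -0.0443, 0.0184]
tcp_rot: [0.0, -0.079, 0.997, 0.0]
wrist_force: [0.4, 0.0, -0.4]
width: 0.0553
grip_force: 0.0
```

Request:
play_rows(
  plan=[
    {"dx": 0,"dy": 0,"dz": 10,"wx": 0,"wy": 0,"wz": 0},
    {"dx": 0,"dy": 0,"dz": 25,"wx": 0,"wy": 0,"wz": 0},
    {"dx": 0,"dy": 0,"dz": 40,"wx": 0,"wy": 0,"wz": 0},
    {"dx": 0,"dy": 0,"dz": 40,"wx": 0,"wy": 0,"wz": 0},
    {"dx": 0,"dy": 0,"dz": 40,"wx": 0,"wy": 0,"wz": 0},
  ],
)

```text
time_s: 22.15
ee_pos: [0.5009, -0.0442, 0.1757]
tcp_rot: [0.0, -0.079, 0.997, -0.0]
wrist_force: [-0.0, -0.7, -0.0]
width: 0.0554
grip_force: 0.0
```

Request:
play_rows(
  plan=[
    {"dx": 0,"dy": 0,"dz": 20,"wx": 0,"wy": 0,"wz": 0},
    {"dx": 0,"dy": 0,"dz": 0,"wx": 0,"wy": 0,"wz": 0},
    {"dx": 0,"dy": 0,"dz": 0,"wx": 0,"wy": 0,"wz": 0},
  ],
)

```text
time_s: 22.45
ee_pos: [0.501, -0.0442, 0.1936]
tcp_rot: [0.0, -0.079, 0.997, -0.0]
wrist_force: [0.5, -0.4, -0.7]
width: 0.0552
grip_force: 0.0
```

```bash
python3 - <<'E'
from h import *
f=grab('wrist')['color']; g=grab('scene')['color']
a=cv2.resize(f[100:340,150:400],(400,384),interpolation=2)
b=cv2.resize(g[170:320,240:396],(400,384),interpolation=2)
cv2.imwrite('pics/end.png',np.hstack([a,b])[:,:,::-1])
o=status.get_obs();print(o['ee_pos'],o['width'],o['time_s'])
E
```

```text
[ 0.50072058 -0.04417692  0.19246656] 0.05548505108256282 22.55
```

View pics/end.png

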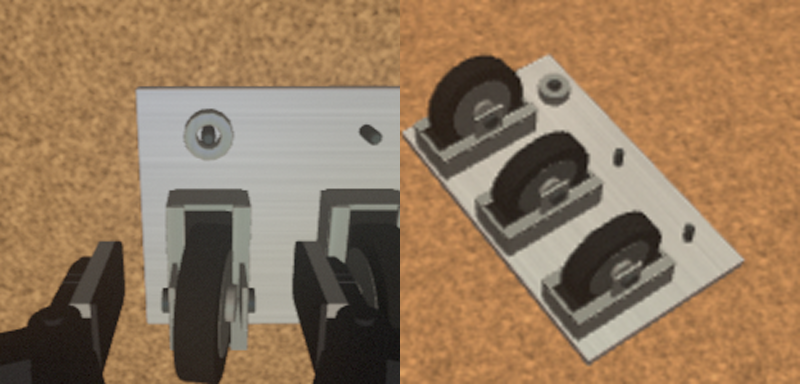

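The bush sits flat on the right stud, with the stud showing through its bore at (208,134). The right wheel leans to the right, and the gripper is clear of everything.

```bash
python3 -c "
from cell import sign_off
print(sign_off())"
```

```text
the job is handed in; nothing more can be done
None
```

The right caster was the worn one: I held its wheel against the left stop, then the right, at about 9 N each (13 N peak), left it leaning right, fitted the steel bush fully down over its stud, and handed the job in at about 22.6 s.

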